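# Put the inspection tools away in their nests

## Robot

A 6-joint arm with a two-finger parallel gripper is mounted at the origin on a cart in front of the work surface, level with it; the furniture and walls round the work are solid. World frame = base frame: x ahead of the robot, y to its left, z up, the work surface at z = 0. Lengths are in m, angles in rad, forces in N, time in s.
With the tool pointing down it reaches from about 0.375 to 0.9 m from the base axis. Payload 3.1 kg.
Tool frame: the origin (TCP) lies between the finger pads; the fingertips stand 11 mm ahead of it and the grasp point (between the pads) lies 8 mm behind it; z points along the fingers, y is the line along which they close (so a half turn about z gives the same grasp; the last joint's range is limited). The gripper opens to 87 mm and grips with 3 to 60 N. Pads are 19 mm wide; open, the fingers measure 117 mm over their backs; the gripper's body (75 mm by 190 mm) begins 51 mm behind the grasp point.
Start: joints at [1.115, 0.527, 1.433, -0, 1.181, -0.178], TCP at [0.171, 0.601, 0.234] pointing down, gripper open.
Joint ranges: [-3.08, 3.08], [-0.75, 2.2], [0.22, 2.44], [-1.43, 4.57], [0, 2.65], [-2.85, 2.85]. Speed limits (rad/s): [2.79, 2.79, 3.14, 3.14, 3.14, 3.14].

## Interface

Orientations are given as a unit quaternion [x, y, z, w].
In Python, from rig import get_obs, camera, hand_in gives the robot as it stands.
- The arm moves only by the shell command python3 -m pendant 'ROWS' [FORCE]. ROWS is JSON, a list that holds one entry, the list of rows, each a list of 7 numbers: the shift along the tool's x, y, z in m, then the turn, a rotation vector about the tool's x, y, z in degrees, then the opening, from 0 (shut) to 1 (fully open). In form: [[[x, y, z, ax, ay, az, fingers], ...]]. A call has exactly 5 rows; each row shifts and turns the commanded pose from where the row before left it, along the tool's axes as they then stand; what a row does not reach is not made up. A row lasts 1/8 s, in which the tool goes at most 62.5 mm and 10.7 degrees, less where a joint would pass 70% of its speed; a pose out of reach is approached as far as the arm can. A call with a gripper value outside its range is refused whole. The fingers move at their own pace and stop on an object; FORCE is the grip in N (left out, the last holds). Time passes only in rows, so rows that do not move let the fingers close, or fill a call up. It gives the time, the measured TCP pose, the force, the opening and the grip force at its end, in the units of the state.
- get_obs(): the state, without advancing time (a new reading comes with each control period).
- camera(name): name is "scene" or "top" or "wrist"; returns a dict with "img" (420x560x3 uint8, red, green, blue), "intrinsics" (3x3 intrinsics, pixels), "k1" (the pictures are not rectified: a ray, as slopes to the right and down, at radius r is drawn at 1 + k1 r^2 times it, then the intrinsics apply), "R" (3x3) and "t" (3): a world point X has camera coordinates R X + t; the wrist camera has in their place "T_tool_cam" (4x4, takes a point from camera to tool coordinates, whose origin is the TCP and whose axes are the flange's). Camera axes: x right, y down, z forward; pixel columns grow to the right and rows downward; lengths in m; the calibration is good to about 2 mm. A picture is of the moment at which its call begins: read the wrist's pose just before it. There is no depth.
- hand_in(): hands the job in; it is judged then, once.
The state is a dict: "time": time; "q": joint angles; "joint_velocities": joint speeds; "joint_torque": joint torques, N m; "position": TCP position; "tool_rot": TCP orientation; "ft_force": force on the tool from outside, world axes, zero at the start; "moment": the same for the moment, N m; "grip_width": finger opening in m; "grip_force": force on a finger pad.
Only numpy, scipy, OpenCV 4.12 (cv2) and the standard library are available. Lean on these libraries where they do the work, as an engineer would, in place of code of your own. Each camera call takes 0.05 s, during which the arm holds its last target. There are 200 camera calls.

## Task

Put the four inspection tools that lie loose on the surface plate away, one after another, in the nests that fit them: the setting ring in the large round nest, the V-block in the square nest, the parallel in the long nest and, last of all, the tall cylinder square in the small round nest. Set each one down gently, right way up as you found it, flat on the nest's floor near its middle, the V-block and the parallel square with their nests' sides. Leave the two turned workpieces, the flange and the stepped shaft, where they are, and do not knock the cylinder square over.

Things in the scene. Friction and masses are not known exactly. Their poses are not given: they have to be found in the camera images.
- setting_ring: setting ring: a thick plain steel ring lying flat, 62 mm outside diameter, 30 mm bore, 20 mm high, grooved round its rim; about 0.3 kg; can be gripped across the outside. Origin at the centre of its underside, z up. Loose.
- v_block: V-block: a steel block 42 mm (its x) by 50 mm (its y) and 40 mm high with a V cut in its top; about 0.5 kg; grip across its 42 mm width (its x). Origin at the centre of its underside, z up. Loose.
- parallel_bar: parallel: a plain ground steel bar standing on its narrow edge, 10 mm wide (its x), 100 mm long (its y), 20 mm high; about 0.16 kg; grip across its 10 mm width. Origin at the centre of its underside, z up. Loose.
- cyl_square: cylinder square: an upright steel cylinder with a black cap, 38 mm diameter, 80 mm tall; about 0.55 kg; grip round the body. Origin at the centre of its underside, z up. Loose.
- flange: turned steel flange workpiece, not to be moved: disc 64 mm diameter and 9 mm thick with six holes and a hub of 32 mm diameter, 26 mm high in all. Origin at the centre of its underside, z up. Loose.
- shaft: turned steel stepped shaft workpiece, not to be moved: lying, 20 mm thickest diameter, 110 mm long (its y). Origin at the centre of its underside, z up. Loose.
- nest_large_round: large round nest for the setting ring: shallow round tray, 82 mm inside and 90 mm outside diameter. Fixed to the plate; plain grey plastic, floor 3 mm thick, rim wall 4 mm thick whose top is 7 mm above the plate (4 mm above the floor). Origin at the centre of its underside, z up.
- nest_small_round: small round nest for the cylinder square: shallow round tray, 58 mm inside and 66 mm outside diameter. Fixed to the plate; plain grey plastic, floor 3 mm thick, rim wall 4 mm thick whose top is 7 mm above the plate (4 mm above the floor). Origin at the centre of its underside, z up.
- nest_square: square nest for the V-block: shallow square tray, 66 mm inside and 74 mm outside; the block may face any of the four ways. Fixed to the plate; plain grey plastic, floor 3 mm thick, rim wall 4 mm thick whose top is 7 mm above the plate (4 mm above the floor). Origin at the centre of its underside, z up.
- nest_long: long nest for the parallel: shallow oblong tray, 30 mm (its x) by 120 mm (its y) inside, 38 by 128 mm outside; the bar goes lengthwise, either way round. Fixed to the plate; plain grey plastic, floor 3 mm thick, rim wall 4 mm thick whose top is 7 mm above the plate (4 mm above the floor). Origin at the centre of its underside, z up.
Mind the look-alikes: they are no part of the job. Leave any turquoise look-alike of the v_block alone.

How it is judged:
On the way, in this order (a step that is already met when the one before it is completed fails the run):
1. the setting ring, the V-block and the parallel are each in their nest before the cylinder square is (z of setting_ring in the frame of nest_large_round between 0 and 0.006 m and angle between each of setting_ring, v_block, parallel_bar's own z axis and vertical below 0.12 rad and horizontal distance between setting_ring and nest_large_round below 0.015 m and z of v_block in the frame of nest_square between 0 and 0.006 m and horizontal distance between v_block and nest_square below 0.015 m and (angle between the x axis of v_block and the x axis of nest_square, either way round below 0.25 rad or angle between the x axis of v_block and the y axis of nest_square, either way round below 0.25 rad) and z of parallel_bar in the frame of nest_long between 0 and 0.006 m and horizontal distance between parallel_bar and nest_long below 0.015 m and angle between the x axis of parallel_bar and the x axis of nest_long, either way round below 0.25 rad), for 0.2 s.
2. then the cylinder square stands in the small round nest (z of cyl_square in the frame of nest_small_round between 0 and 0.006 m and angle between cyl_square's own z axis and vertical below 0.12 rad and horizontal distance between cyl_square and nest_small_round below 0.015 m), for 0.2 s.
At the end, for the whole second after the job is handed in: Ring in large round, V-block in square, parallel in long, cylinder square in small round nest: each on the nest floor (underside < 6 mm up), tilt < 0.12 rad, within 15 mm of the nest's centre, block (any 4 ways) and bar square with nest within 0.25 rad; released, at rest (< 0.02 m/s) (all of step 1 and all of step 2 and linear speed of each of setting_ring, v_block, parallel_bar, cyl_square below 0.02 m/s); the robot touches nothing.
It fails at once if the flange is moved by more than 20 mm (distance of flange from where it was at the start of the episode above 0.02 m).
It fails at once if the shaft is moved by more than 20 mm (distance of shaft from where it was at the start of the episode above 0.02 m).
It fails at once if the cylinder square is knocked over (tilted more than 0.8 rad) (angle between cyl_square's own z axis and vertical above 0.8 rad).
It fails at once if a tool is dropped or slammed into its nest (contact force over 60 N for the ring and the parallel, 100 N for the V-block and the cylinder square) (contact force between setting_ring and nest_large_round above 60 N or contact force between v_block and nest_square above 100 N or contact force between parallel_bar and nest_long above 60 N or contact force between cyl_square and nest_small_round above 100 N).
It also fails if it takes over 112 s, if anything falls off the work surface, if the arm or the gripper's body presses on something with over 40 N, if the wrist force passes 120 N, or if a joint passes its speed limit or range.

## Working session

There is one attempt and no reset: what is moved stays moved. The work goes in short steps, Python scripts to look and compute and a shell command to move; the robot and the scene stay as the last step left them, time stands still between calls to the robot, and variables do not carry over. Pictures are saved under pics/ and viewed, at most 15 in all, crops included, and the job is handed in when it is done.

```bash
mkdir -p pics; ls; python3 - <<'E'
from rig import get_obs,camera
import cv2,numpy as np
o=get_obs();print(o)
for n in ("top","scene"):
    c=camera(n);cv2.imwrite(f"pics/{n}0.png",c["img"][:,:,::-1]);print(n,c["intrinsics"],c["k1"],c["R"],c["t"])
c=camera("wrist");print(c["T_tool_cam"],c["intrinsics"],c["k1"])
E
```

```text
pics
{'time': 0.0, 'q': array([ 1.11547701e+00,  5.28469083e-01,  1.43389874e+00, -3.53361603e-05,
        1.18139115e+00, -1.78473194e-01]), 'joint_velocities': array([ 0.00020547, -0.00026753,  0.00085475, -0.00104165, -0.001342  ,
       -0.0008087 ]), 'joint_torque': array([-3.10148152e-04, -4.40039027e+01, -1.76599056e+01,  6.33459887e-02,
        5.81306848e-02, -1.66247028e-04]), 'position': array([0.17047528, 0.60056457, 0.23257095]), 'tool_rot': array([ 1.37974690e-01,  9.90435163e-01, -1.03431882e-03, -3.22008905e-04]), 'ft_force': array([-0.2493369 , -0.08989818, -0.7220558 ]), 'moment': array([ 0.02062673, -0.00757137, -0.03163486]), 'grip_force': 0.0, 'grip_width': 0.08700283771310921}
top [[384.1591736    0.         280.25413752]
 [  0.         384.1591736  203.90070786]
 [  0.           0.           1.        ]] 0.017379961367868558 [[-0.0102449  -0.99990701  0.00900038]
 [-0.98845983  0.00876637 -0.15122934]
 [ 0.15113638 -0.01044585 -0.98845773]] [0.10110152 0.5002805  1.06965553]
scene [[439.72069433   0.         278.46343569]
 [  0.         439.72069433 200.94139969]
 [  0.           0.           1.        ]] -0.050297994087024456 [[ 0.4918378  -0.87064515 -0.00852063]
 [-0.41619379 -0.22649462 -0.88061508]
 [ 0.76477337  0.43666602 -0.47375572]] [-0.16540109  0.26546485  0.82879527]
[[-5.68480683e-04 -9.53805942e-01 -3.00422873e-01  8.30622854e-02]
 [ 9.99999127e-01 -9.00451150e-04  9.66555800e-04 -3.48270188e-04]
 [-1.19242279e-03 -3.00422061e-01  9.53805621e-01 -1.51253342e-01]
 [ 0.00000000e+00  0.00000000e+00  0.00000000e+00  1.00000000e+00]] [[314.86074246   0.         280.45973951]
 [  0.         314.86074246 202.87335483]
 [  0.           0.           1.        ]] -0.02791246481211944
```

View pics/top0.png

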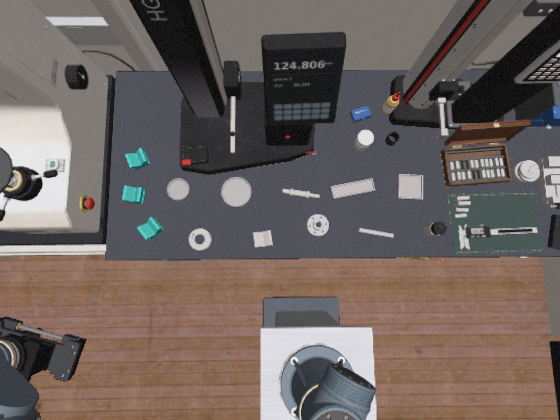

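View pics/scene0.png

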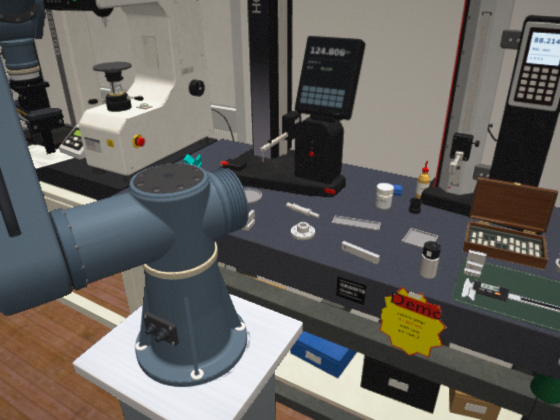

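Top view: the ring is at (200,239), the V-block at (262,239), the parallel at (376,233) and the black-capped cylinder square at (438,228). The nests are small round (178,189), large round (236,191), long (352,187) and square (410,187). The flange (318,224) and shaft (300,193) stay put. The turquoise V-blocks at (137,158), (133,194) and (150,228) are look-alikes; the steel one at (262,239) fits the description. The white pot at (365,139) is not the cylinder square.

```bash
cat > h.py <<'E'
import numpy as np,cv2
from scipy.spatial.transform import Rotation as Ro
from rig import get_obs,camera
def grab(n,save=None):
    o=get_obs();c=camera(n)
    if n=="wrist":
        T=np.eye(4);T[:3,:3]=Ro.from_quat(o["tool_rot"]).as_matrix();T[:3,3]=o["position"]
        W=T@c["T_tool_cam"];c["R"]=W[:3,:3].T;c["t"]=-c["R"]@W[:3,3]
    if save:cv2.imwrite(save,c["img"][:,:,::-1])
    return c
def ray(c,p):
    p=np.atleast_2d(p).astype(float);K=c["intrinsics"]
    n=cv2.undistortPoints(p[:,None],K,np.array([c["k1"],0,0,0]))[:,0]
    d=np.c_[n,np.ones(len(n))]@c["R"];return -c["R"].T@c["t"],d
def onz(c,p,z):
    C,d=ray(c,p);return C+d*((z-C[2])/d[:,2])[:,None]
def pix(c,X):
    return cv2.projectPoints(np.atleast_2d(X).astype(float),cv2.Rodrigues(c["R"])[0],c["t"],c["intrinsics"],np.array([c["k1"],0,0,0.]))[0][:,0]
def tri(cs,ps):
    A=np.zeros((3,3));b=np.zeros(3)
    for c,p in zip(cs,ps):
        C,d=ray(c,p);d=d[0]/np.linalg.norm(d[0]);P=np.eye(3)-np.outer(d,d);A+=P;b+=P@C
    return np.linalg.solve(A,b)
E
python3 - <<'E'
from h import *
c=grab("top");g=c["img"]
hsv=cv2.cvtColor(g,cv2.COLOR_RGB2HSV);m=((hsv[...,2]>110)&(hsv[...,1]<60)).astype(np.uint8)
n,l,s,ce=cv2.connectedComponentsWithStats(m)
for i in range(1,n):
    if s[i,4]>60 and 165<ce[i][1]<255 and 150<ce[i][0]<430:
        p=np.argwhere(l==i)[:,::-1].astype(np.float32)
        print(ce[i].round(1),s[i,4],onz(c,ce[i],.0)[0].round(4),cv2.minAreaRect(p))
print(onz(c,[[438,228],[262,239],[376,233],[200,239]],0.02))
im=cv2.resize(g[150:270,110:460],None,fx=2.28,fy=2.28,interpolation=cv2.INTER_CUBIC);cv2.imwrite("pics/topcrop.png",im[:,:,::-1])
E
```

```text
[410.4 186.4] 630 [ 0.5567 -0.2958  0.    ] ((410.5, 186.5), (25.0, 25.0), 90.0)
[235.8 191.3] 746 [0.5462 0.2285 0.    ] ((236.0, 191.5), (29.0, 30.0), 90.0)
[177.6 188.8] 411 [0.5555 0.4021 0.    ] ((177.75001525878906, 188.75001525878906), (21.92030906677246, 22.62741470336914), 45.0)
[352.5 187.9] 583 [ 0.5535 -0.1215  0.    ] ((352.5769348144531, 187.88462829589844), (13.335897445678711, 43.53778076171875), 78.69007110595703)
[299.9 192.9] 206 [0.5397 0.0367 0.    ] ((300.48651123046875, 193.08108520507812), (37.811767578125, 6.904757499694824), 9.462322235107422)
[317.5 224.6] 390 [ 0.4439 -0.0136  0.    ] ((317.5, 225.0), (22.0, 21.0), 90.0)
[199.6 239. ] 360 [0.4048 0.3335 0.    ] ((199.5, 239.0), (22.0, 23.0), 90.0)
[376.2 232.4] 165 [ 0.4194 -0.1862  0.    ] ((375.7164611816406, 232.27349853515625), (35.68391799926758, 4.692203521728516), 10.007980346679688)
[262.3 238.5] 297 [0.4047 0.1499 0.    ] ((262.19000244140625, 238.32997131347656), (15.980613708496094, 18.667617797851562), 81.8698959350586)
[[ 0.42908398 -0.36107177  0.02      ]
 [ 0.40189518  0.14986781  0.02      ]
 [ 0.41614156 -0.1804857   0.02      ]
 [ 0.40369837  0.32832772  0.02      ]]
```

View pics/topcrop.png

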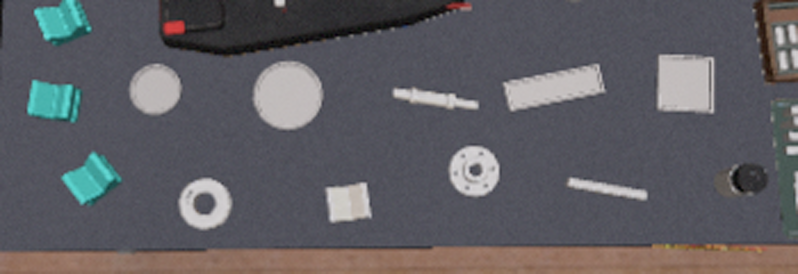

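The crop confirms it: the steel V-block is grey with its groove running along world x, and the black-capped cylinder is at about (745,180) in the crop. Next I sweep the wrist camera across the bench.

```bash
python3 -m pendant '[[[0,0,0,0,0,-8,1],[0,0,0,0,0,-7.9,1],[-0.04,-0.04,0,0,0,0,1],[-0.04,-0.04,0,0,0,0,1],[-0.04,-0.04,0,0,0,0,1]]]'
python3 -m pendant '[[[-0.04,-0.04,0,0,0,0,1],[-0.04,-0.04,0,0,0,0,1],[-0.04,-0.04,0,0,0,0,1],[-0.04,-0.04,0,0,0,0,1],[0,0,0,0,0,0,1]]]'
cat > snap.py <<'E'
import sys,pickle
from h import *
n=sys.argv[1];c=grab("wrist",f"pics/{n}.png");pickle.dump(c,open(n+".pkl","wb"))
E
python3 snap.py w1
python3 -m pendant '[[[0,-0.04,0,0,0,0,1],[0,-0.05,0,0,0,0,1],[0,-0.05,0,0,0,0,1],[0,-0.04,0,0,0,0,1],[0,0,0,0,0,0,1]]]'
python3 snap.py w2
```

```text
time: 0.82
position: [0.2917, 0.4801, 0.2334]
tool_rot: [-0.001, 1.0, -0.0, 0.0]
ft_force: [0.7, 0.2, 0.2]
grip_width: 0.0872
grip_force: 0.0
time: 1.45
position: [0.4542, 0.3187, 0.2335]
tool_rot: [0.003, 1.0, -0.0, 0.001]
ft_force: [-0.9, 0.7, -0.5]
grip_width: 0.0871
grip_force: 0.0
time: 2.12
position: [0.4502, 0.1407, 0.2336]
tool_rot: [0.001, 1.0, 0.0, -0.0]
ft_force: [0.5, -0.1, 0.0]
grip_width: 0.0872
grip_force: 0.0
```

```bash
python3 -m pendant '[[[0,-0.05,0,0,0,0,1],[0,-0.05,0,0,0,0,1],[0,-0.05,0,0,0,0,1],[0,-0.05,0,0,0,0,1],[0,0,0,0,0,0,1]]]'
python3 snap.py w3
python3 -m pendant '[[[0,-0.05,0,0,0,0,1],[0,-0.05,0,0,0,0,1],[0,-0.05,0,0,0,0,1],[0,-0.05,0,0,0,0,1],[0,0,0,0,0,0,1]]]'
python3 snap.py w4
python3 -c "
import cv2,numpy as np
a=[cv2.resize(cv2.imread(f'pics/w{i}.png'),(400,300)) for i in (1,2,3,4)]
cv2.imwrite('pics/mosaic.png',np.vstack([np.hstack(a[:2]),np.hstack(a[2:])]))"
```

```text
time: 2.8
position: [0.4524, -0.0598, 0.2337]
tool_rot: [0.001, 1.0, -0.0, 0.001]
ft_force: [-0.3, 0.2, -0.5]
grip_width: 0.0871
grip_force: 0.0
time: 3.48
position: [0.453, -0.2596, 0.2335]
tool_rot: [0.0, 1.0, -0.0, 0.001]
ft_force: [-0.2, -0.5, -0.3]
grip_width: 0.0871
grip_force: 0.0
```

View pics/mosaic.png

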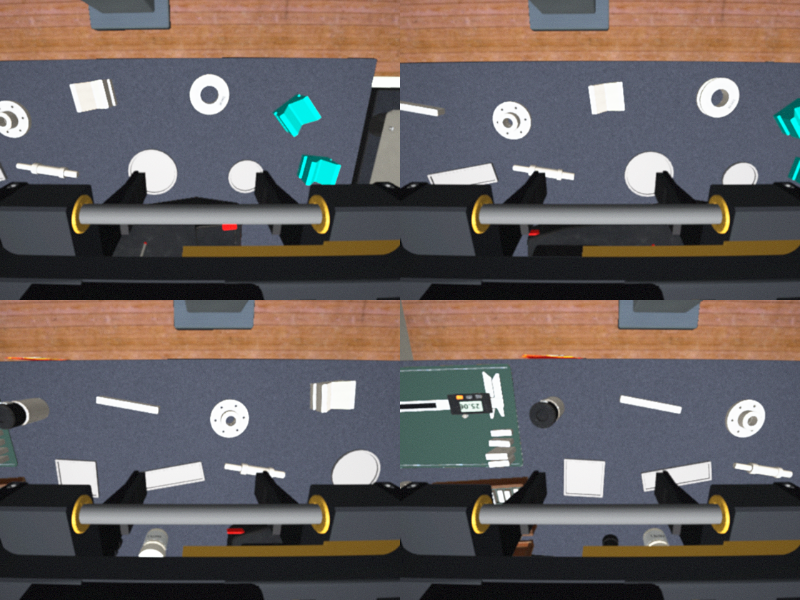

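The mosaic (w1–w4, half-ish scale) shows the ring at (209,95) and (718,97), the V-block at (93,95), (606,97) and (334,395), the bar at (127,405) and (650,404), and the cylinder at (546,411). The nests sit just above the gripper. I'll measure them by contours.

```bash
cat > seg.py <<'E'
import sys,pickle
from h import *
for n in sys.argv[1:]:
    c=pickle.load(open(n+".pkl","rb"));h=cv2.cvtColor(c["img"],cv2.COLOR_RGB2HSV)
    m=((h[...,2]>120)&(h[...,1]<60)).astype(np.uint8);m[:85]=0
    k,l,s,ce=cv2.connectedComponentsWithStats(m)
    for i in range(1,k):
        if s[i,4]<300 or s[i,1]>300: continue
        q=cv2.findContours((l==i).astype(np.uint8),0,1)[0];q=max(q,key=len)
        r=cv2.minAreaRect(q);e=cv2.fitEllipse(cv2.convexHull(q))
        print(n,s[i].tolist(),"rect",np.round(r[0],1),np.round(r[1],1),round(r[2],1),"ell",np.round(e[0],1),np.round(e[1],1),"z0",onz(c,e[0],0.)[0,:2].round(4))
E
python3 seg.py w1 w2 w3 w4
python3 -c "
import cv2
a=cv2.imread('pics/w2.png')[80:290,:];b=cv2.imread('pics/w4.png')[80:290,:]
import numpy as np
cv2.imwrite('pics/c24.png',cv2.resize(np.vstack([a,b]),(800,600)))"
```

```text
w1 [265, 103, 57, 59, 2194] rect [293. 132.] [58. 56.] 90.0 ell [292.7 131.8] [56.9 58.5] z0 [0.4036 0.3337]
w1 [519, 106, 41, 17, 629] rect [539. 114.] [40. 16.] -0.0 ell [540.  115.6] [38.2 41.7] z0 [0.3845 0.6316]
w1 [96, 111, 57, 47, 1982] rect [124.2 134.3] [42.7 51.6] 81.6 ell [124.1 133.9] [54.3 63.6] z0 [0.4042 0.1304]
w1 [0, 140, 41, 54, 1594] rect [ 20.  166.5] [53. 40.] 90.0 ell [ 14.  166.3] [46.9 59.2] z0 [ 0.4424 -0.0171]
w1 [518, 154, 42, 108, 2975] rect [538.5 207.5] [107.  41.] 90.0 ell [525.2 361.6] [ 47.3 433.5] z0 [0.7572 0.7023]
w1 [178, 209, 71, 65, 3054] rect [215.1 239.1] [70.3 59.4] 42.8 ell [213.2 240.9] [63.6 71.2] z0 [0.5454 0.2285]
w1 [319, 224, 50, 48, 1673] rect [341.2 245.8] [42.6 48.9] 24.0 ell [344. 247.] [46.2 51.7] z0 [0.5554 0.4036]
w1 [21, 228, 88, 22, 1050] rect [ 64.3 238.2] [87.6 15.9] 8.5 ell [ 67.  238.4] [17.2 95.3] z0 [0.5412 0.0307]
w1 [110, 294, 341, 21, 6342] rect [280. 304.] [ 20. 340.] 90.0 ell [280.  302.7] [ 30.5 380.7] z0 [0.6424 0.317 ]
w2 [415, 108, 61, 58, 2521] rect [445.  136.5] [57. 60.] 90.0 ell [445.  135.8] [56.1 62.9] z0 
[... 2619 characters left out ...]
.4815]
w4 [126, 180, 32, 12, 314] rect [141.4 185.8] [10.5 30.9] 87.3 ell [141.7 185.7] [13.  35.5] z0 [ 0.4686 -0.4355]
w4 [87, 193, 72, 43, 1299] rect [122.2 215.2] [40.9 72.8] 85.2 ell [124.6 215.7] [44.2 84.5] z0 [ 0.509  -0.4636]
w4 [228, 222, 62, 56, 3052] rect [257.  249.5] [61.1 53. ] 3.6 ell [257.6 249.5] [ 53.8 164.2] z0 [ 0.5573 -0.2906]
w4 [337, 225, 101, 45, 2159] rect [388.1 247.4] [ 28.4 101.7] 80.1 ell [389.  246.5] [ 36.1 129.6] z0 [ 0.5533 -0.1137]
w4 [466, 227, 84, 23, 1040] rect [507.5 238. ] [84.5 16.1] 9.2 ell [508.6 238. ] [17.9 88.4] z0 [0.5416 0.0483]
w4 [110, 294, 341, 22, 6548] rect [280.  304.5] [340.  21.] -0.0 ell [282.5 302.7] [ 29.4 386.3] z0 [ 0.6413 -0.257 ]
```

View pics/c24.png

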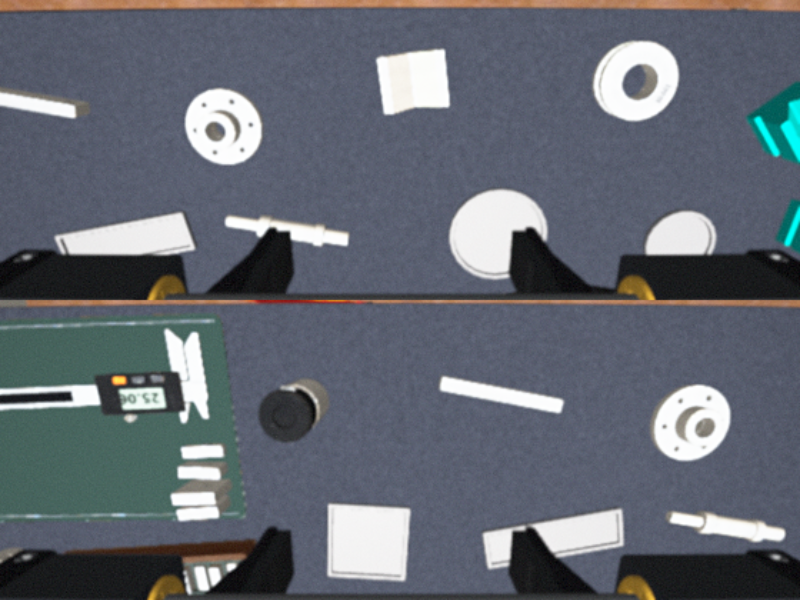

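```bash
cat > meas.py <<'E'
import pickle
from h import *
W={i:pickle.load(open(f"w{i}.pkl","rb")) for i in (1,2,3,4)}
def dark(c,box):
    x0,y0,x1,y1=box;v=c["img"][y0:y1,x0:x1].max(2);m=(v<45).astype(np.uint8)
    m=cv2.morphologyEx(m,cv2.MORPH_OPEN,np.ones((5,5)))
    q=max(cv2.findContours(m,0,1)[0],key=len);e=cv2.fitEllipse(cv2.convexHull(q));return np.array(e[0])+[x0,y0],e[1]
print("ring",tri([W[1],W[2]],[(293,132),(445,136)]))
print("vblk",tri([W[1],W[2]],[(124.2,134.3),(289.3,136.7)]))
print("bar ",tri([W[3],W[4]],[(177.5,146.7),(350.3,146.5)]))
d4=dark(W[4],(170,125,235,195));d3=dark(W[3],(0,120,60,200));print(d4,d3)
print("cap ",tri([W[3],W[4]],[d3[0],d4[0]]),onz(W[4],d4[0],.08))
print("sqn",tri([W[3],W[4]],[(109.0,249.7),(257.,249.5)]),onz(W[4],(257,249.5),.007))
t=grab("top")
for n,i,p,tp in (("large",1,(213.2,240.9),(235.8,191.3)),("small",1,(344,247),(177.6,188.8)),("long",4,(388.1,247.4),(352.5,187.9)),("square",4,(257,249.5),(410.4,186.4)),("ring",1,(293,132),(199.6,239)),("bar",4,(350.3,146.5),(376,232.4))):
    print(n,"tri",tri([W[i],t],[p,tp]).round(4),"wrist",onz(W[i],p,.006)[0,:2].round(4),"top",onz(t,tp,.006)[0,:2].round(4))
def ang(c,r,z):
    b=cv2.boxPoints(r);P=onz(c,b,z)[:,:2]
    for a in (0,1):
        e=P[a+1]-P[a];print("   edge",(np.linalg.norm(e)*1e3).round(1),np.degrees(np.arctan2(e[1],e[0])).round(1))
for n,i,z,r in (("bar",4,.02,((350.6,146.5),(88.9,12.8),11.)),("bar",3,.02,((177.6,146.7),(90,12.3),10.)),("long",4,.006,((388.1,247.4),(28.4,101.7),80.1)),("sq",4,.006,((257,249.5),(61.1,53),3.6)),("vb",2,.04,((289.3,136.7),(42.9,49.5),82.9)),("vb",1,.04,((124.2,134.3),(42.7,51.6),81.6))):
    print(n,i);ang(W[i],r,z)
E
python3 meas.py
```

```text
ring [0.40250805 0.33356256 0.0131487 ]
vblk [0.40090539 0.1503627  0.04079524]
bar  [ 0.41685761 -0.17900026  0.01871602]Traceback (most recent call last):
  File "meas.py", line 11, in <module>
    d4=dark(W[4],(170,125,235,195));d3=dark(W[3],(0,120,60,200));print(d4,d3)
  File "meas.py", line 7, in dark
    q=max(cv2.findContours(m,0,1)[0],key=len);e=cv2.fitEllipse(cv2.convexHull(q));return np.array(e[0])+[x0,y0],e[1]
ValueError: max() iterable argument is empty
```

```bash
python3 - <<'E'
import pickle
from h import *
c=pickle.load(open("w4.pkl","rb"));v=c["img"].max(2);print(v[159,170:245:5],v[120:200:8,201])
c=pickle.load(open("w3.pkl","rb"));v=c["img"].max(2);print(v[155,0:60:5])
E
sed -i 's/(v<45)/(v<62)/; s/(0,120,60,200)/(0,135,60,185)/' meas.py; python3 meas.py
```

```text
[108 113  92  59  46  58  53  56  59  49  35 109 108 117 117] [109 103 104  54  55  50  52  60 109 120]
[ 47  45  47  42  22  21   8 185 118 107 109 106]
ring [0.40250805 0.33356256 0.0131487 ]
vblk [0.40090539 0.1503627  0.04079524]
bar  [ 0.41685761 -0.17900026  0.01871602]
(array([201.01177788, 158.83115768]), (34.666526794433594, 39.207767486572266)) (array([ 11.04830074, 161.72249794]), (35.55854797363281, 49.27045440673828))
cap  [ 0.42404547 -0.34093844  0.06512964] [[ 0.4211311  -0.33715186  0.08      ]]
sqn [ 0.55577626 -0.29116108  0.00283965] [[ 0.55393482 -0.29082593  0.007     ]]
large tri [ 0.5462  0.2284 -0.001 ] wrist [0.5427 0.2299] top [0.5452 0.2279]
small tri [ 0.5556  0.403  -0.0006] wrist [0.5526 0.4023] top [0.5542 0.4006]
long tri [ 0.5507 -0.119   0.0102] wrist [ 0.5517 -0.1171] top [ 0.5525 -0.1204]
square tri [ 0.5541 -0.2916  0.0089] wrist [ 0.5544 -0.2909] top [ 0.5555 -0.2936]
ring tri [ 0.4047  0.3344 -0.0049] wrist [0.4033 0.3338] top [0.4046 0.3323]
bar tri [ 0.4173 -0.1799  0.0225] wrist [ 0.419  -0.1762] top [ 0.4189 -0.1842]
bar 4
   edge 14.4 170.2
   edge 103.4 79.4
bar 3
   edge 14.4 162.2
   edge 102.3 79.6
long 4
   edge 131.6 100.7
   edge 42.2 17.6
sq 4
   edge 77.5 173.7
   edge 78.6 86.1
vb 2
   edge 52.3 96.8
   edge 45.6 8.8
vb 1
   edge 56.5 97.1
   edge 44.6 1.5
```

```bash
python3 -c "
from rig import get_obs;print(get_obs()['q'])"
python3 -m pendant '[[[0.018,0.04,0.017,0,0,0,0.5],[0.018,0.04,0.017,0,0,0,0.5],[0,0,0.017,0,0,-10,0.5],[0,0,0.017,0,0,-10,0.5],[0,0,0.017,0,0,-10,0.5]]]'
python3 -m pendant '[[[0,0,0.017,0,0,-10,0.5],[0,0,0.017,0,0,-10,0.5],[0,0,0.017,0,0,-10,0.5],[0,0,0.017,0,0,-10,0.5],[0,0,0.017,0,0,-9.5,0.5]]]'
python3 -m pendant '[[[0,0,0,0,0,0,0.5],[0,0,0,0,0,0,0.5],[0,0,0,0,0,0,0.5],[0,0,0,0,0,0,0.5],[0,0,0,0,0,0,0.5]]]'
python3 snap.py b1;python3 -c "
from rig import get_obs;print(get_obs()['q'])"
```

```text
[-7.31951905e-01  3.87280453e-01  1.69444389e+00  1.11215804e-03
  1.06207094e+00 -2.30563699e+00]
time: 4.2
position: [0.4152, -0.1755, 0.1483]
tool_rot: [-0.264, 0.965, 0.001, -0.0]
ft_force: [-0.0, -0.1, 0.3]
grip_width: 0.0473
grip_force: 0.0
time: 4.82
position: [0.4204, -0.1186, 0.0298]
tool_rot: [-0.609, 0.788, -0.059, -0.071]
ft_force: [0.4, -0.6, -0.6]
grip_width: 0.0438
grip_force: 0.0
time: 5.45
position: [0.4208, -0.1224, 0.0307]
tool_rot: [-0.604, 0.791, -0.059, -0.07]
ft_force: [0.3, 0.8, 0.0]
grip_width: 0.0438
grip_force: 0.0
[-0.41636654  0.69631872  2.04694492 -0.47437406  0.40315424 -2.85394797]
```

View pics/b1.png

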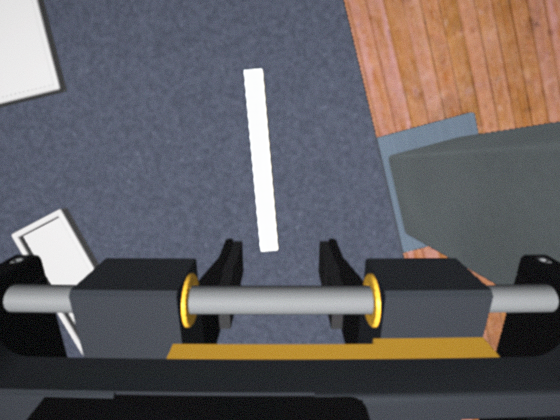

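The wrist ran into joint 6's limit, so this picture looks down the bar (258,160) from a slightly tilted pose. I'll back up and turn the other way.

```bash
python3 -m pendant '[[[0,0,-0.03,0,0,10,0.5],[0,0,-0.03,0,0,10,0.5],[0,0,-0.03,0,0,10,0.5],[0,0,0,0,0,10,0.5],[0,0,0,0,0,0,0.5]]]'
cat > st.py <<'E'
from h import *
import sys
o=get_obs();R=Ro.from_quat(o["tool_rot"]).as_matrix()
print("q",o["q"].round(3),"pos",o["position"].round(4),"tooly",np.degrees(np.arctan2(R[1,1],R[0,1])).round(1),"tilt",np.degrees(np.arccos(-R[2,2])).round(2),"w",o["grip_width"].round(4),"gf",round(float(o["grip_force"]),1))
if len(sys.argv)>3:
    t=np.array([float(a) for a in sys.argv[1:4]]);print("shift tool",(R.T@(t-o["position"])).round(4))
if len(sys.argv)>4:
    a=np.radians(float(sys.argv[4]));G=np.array([[np.sin(a),np.cos(a),0],[-np.cos(a),np.sin(a),0],[0,0,-1.]])
    # tool y at angle a
    y=np.array([np.cos(a),np.sin(a),0]);z=np.array([0,0,-1.]);x=np.cross(y,z);G=np.c_[x,y,z]
    print("turn",np.degrees(Ro.from_matrix(R.T@G).as_rotvec()).round(2))
E
python3 st.py 0.417 -0.180 0.1 -10.5
```

```text
time: 6.12
position: [0.4242, -0.106, 0.1191]
tool_rot: [-0.299, 0.95, -0.079, -0.046]
ft_force: [0.2, 0.3, 0.1]
grip_width: 0.0438
grip_force: 0.0Traceback (most recent call last):
  File "st.py", line 4, in <module>
    print("q",o["q"].round(3),"pos",o["position"].round(4),"tooly",np.degrees(np.arctan2(R[1,1],R[0,1])).round(1),"tilt",np.degrees(np.arccos(-R[2,2])).round(2),"w",o["grip_width"].round(4),"gf",round(float(o["grip_force"]),1))
                                                                                                                                                                     ^^^^^^^^^^^^^^^^^^^^^
AttributeError: 'float' object has no attribute 'round'
```

```bash
sed -i 's/o\["grip_width"\].round(4)/round(float(o["grip_width"]),4)/' st.py; python3 st.py 0.417 -0.180 0.1 90;python3 st.py 0.417 -0.180 0.1 -10.5
```

```text
q [-0.378  0.499  1.999 -0.308  0.637 -2.31 ] pos [ 0.4242 -0.106   0.1191] tooly 125.4 tilt 10.52 w 0.0438 gf 0.0
shift tool [ 0.0447 -0.0534  0.0322]
turn [-9.23 -5.38 34.81]
q [-0.378  0.499  1.999 -0.308  0.637 -2.31 ] pos [ 0.4242 -0.106   0.1191] tooly 125.4 tilt 10.52 w 0.0438 gf 0.0
shift tool [ 0.0447 -0.0534  0.0322]
turn [-12.61   4.6  134.94]
```

```bash
python3 -m pendant '[[[0,0,0,-0.84,0.307,9,0.5],[0,0,0,-0.84,0.307,9,0.5],[0,0,0,-0.84,0.307,9,0.5],[0,0,0,-0.84,0.307,9,0.5],[0,0,0,-0.84,0.307,9,0.5]]]' >/dev/null
python3 -m pendant '[[[0,0,0,-0.84,0.307,9,0.5],[0,0,0,-0.84,0.307,9,0.5],[0,0,0,-0.84,0.307,9,0.5],[0,0,0,-0.84,0.307,9,0.5],[0,0,0,-0.84,0.307,9,0.5]]]' > /dev/null
python3 -m pendant '[[[0,0,0,-0.84,0.307,9,0.5],[0,0,0,-0.84,0.307,9,0.5],[0,0,0,-0.84,0.307,9,0.5],[0,0,0,-0.84,0.307,9,0.5],[0,0,0,-0.84,0.307,9,0.5]]]'
python3 st.py 0.417 -0.180 0.1 -10.5
```

```text
time: 8.0
position: [0.4237, -0.106, 0.1181]
tool_rot: [0.77, 0.638, -0.0, -0.001]
ft_force: [-0.9, 0.7, 0.7]
grip_width: 0.0437
grip_force: 0.0
q [-0.502  0.489  2.001  0.     0.653 -0.314] pos [ 0.4237 -0.106   0.1181] tooly -10.8 tilt 0.09 w 0.0437 gf 0.0
shift tool [-0.0739  0.0073  0.018 ]
turn [-0.09 -0.03 -0.29]
```

```bash
python3 -m pendant '[[[-0.037,0.0037,0.02,0,0,0,0.5],[-0.037,0.0037,0.02,0,0,0,0.5],[0,0,0.03,0,0,0,0.5],[0,0,0.02,0,0,0,0.5],[0,0,0.0,0,0,0,0.5]]]'
python3 st.py 0.417 -0.180 0.018 -10.5
```

```text
time: 8.62
position: [0.4165, -0.1796, 0.0271]
tool_rot: [0.769, 0.639, -0.001, -0.002]
ft_force: [0.4, 0.6, 1.2]
grip_width: 0.0435
grip_force: 0.0
q [-6.540e-01  6.980e-01  2.004e+00 -1.000e-03  4.440e-01 -4.690e-01] pos [ 0.4165 -0.1796  0.0271] tooly -10.6 tilt 0.29 w 0.0435 gf 0.0
shift tool [-0.0004  0.0007  0.0091]
turn [-0.26 -0.11 -0.06]
```

```bash
python3 -m pendant '[[[0,0,0.009,0,0,0,0.5],[0,0,0,0,0,0,0.0],[0,0,0,0,0,0,0],[0,0,0,0,0,0,0],[0,0,0,0,0,0,0]]]' 30
python3 -m pendant '[[[0,0,0,0,0,0,0],[0,0,-0.02,0,0,0,0],[0,0,-0.02,0,0,0,0],[0,0,-0.02,0,0,0,0],[0,0,0,0,0,0,0]]]'
python3 st.py 0.552 -0.1185 0.06 10.7; python3 snap.py b2; python3 seg.py b2
```

```text
time: 9.25
position: [0.4178, -0.1801, 0.02]
tool_rot: [0.77, 0.639, -0.0, 0.0]
ft_force: [-0.9, -0.4, 1.1]
grip_width: 0.0115
grip_force: 0.4
time: 9.88
position: [0.4184, -0.1806, 0.0806]
tool_rot: [0.77, 0.638, 0.0, 0.001]
ft_force: [-0.1, -0.6, -1.5]
grip_width: 0.0093
grip_force: 30.0
q [-6.530e-01  5.820e-01  1.983e+00 -1.000e-03  5.750e-01 -4.670e-01] pos [ 0.4184 -0.1806  0.0806] tooly -10.6 tilt 0.15 w 0.0093 gf 30.0
shift tool [0.0857 0.1198 0.0207]
turn [  0.11   0.1  -21.35]
b2 [420, 85, 77, 109, 5584] rect [461.2 132.7] [112.3  57.8] 76.3 ell [455.8 130.6] [ 78.9 131.7] z0 [ 0.5558 -0.1405]
b2 [92, 136, 76, 31, 990] rect [129.6 153.2] [18.7 74.2] 76.0 ell [133.2 151.4] [22.4 85.9] z0 [ 0.3209 -0.1116]
b2 [269, 165, 24, 122, 2561] rect [280.5 225.5] [121.  23.] 90.0 ell [280.6 228. ] [ 28.9 144.3] z0 [ 0.4166 -0.1914]
b2 [419, 266, 91, 20, 1279] rect [464.1 276.3] [18.2 90.4] 88.2 ell [471.1 277. ] [ 20.5 106.2] z0 [ 0.5666 -0.2655]
b2 [3, 293, 134, 21, 2382] rect [ 69.6 302.3] [133.1  19.7] 0.7 ell [ 70.4 302.5] [ 28.5 144.8] z0 [ 0.2236 -0.2264]
b2 [420, 293, 139, 56, 4748] rect [489.  319.2] [ 54.  139.1] 88.2 ell [483.1 313.3] [ 65.3 150. ] z0 [ 0.5774 -0.3048]
b2 [250, 294, 63, 47, 1731] rect [281. 317.] [46. 62.] 90.0 ell [280.7 311.2] [59.3 65.2] z0 [ 0.4022 -0.2679]
```

View pics/b2.png

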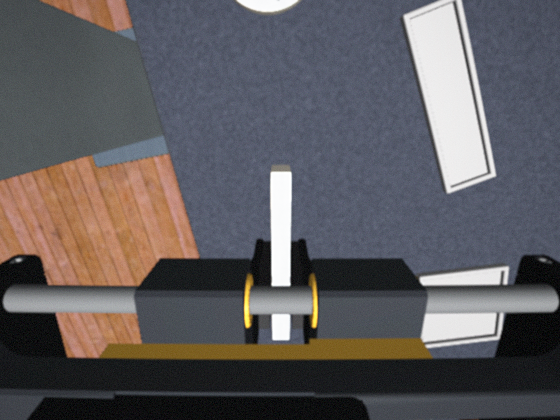

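The bar is held squarely at (281,171)–(281,340). The long nest's outer corners are at about (403,14), (494,177) and (447,193).

```bash
python3 - <<'E'
import pickle
from h import *
c=pickle.load(open("b2.pkl","rb"))
P=onz(c,[(403,14),(447,193),(495,178),(461,0)],.007)[:,:2];print(P.round(4))
print("centre diag",(P[0]+P[2])/2, "len",np.linalg.norm(P[0]-P[1]),np.linalg.norm(P[1]-P[2]))
e=P[0]-P[1];print("axis",np.degrees(np.arctan2(e[1],e[0])))
B=onz(c,[(281,171),(281,340)],.081)[:,:2];print(B,B.mean(0),np.linalg.norm(B[0]-B[1]))
E
```

```text
[[ 0.5209 -0.0592]
 [ 0.5445 -0.1843]
 [ 0.5805 -0.1793]
 [ 0.5581 -0.0575]]
centre diag [ 0.55067199 -0.11923548] len 0.12729109623924217 0.03630752254341813
axis 100.6965408209278
[[ 0.4282136  -0.12981388]
 [ 0.40964624 -0.22855043]] [ 0.41892992 -0.17918215] 0.10046716951007953
```

```bash
python3 -m pendant '[[[0.028,0.0397,0,0,0,0,0],[0.028,0.0397,0,0,0,0,0],[0.028,0.0397,0,0,0,0,0],[0,0,0.015,0,0,-10.6,0],[0,0,0.015,0,0,-10.6,0]]]' >/dev/null
python3 -m pendant '[[[0,0,0.01,0,0,0,0],[0,0,0,0,0,0,0],[0,0,0,0,0,0,0],[0,0,0,0,0,0,0],[0,0,0,0,0,0,0]]]'
python3 st.py 0.551 -0.120 0.0235 10.7
```

```text
time: 11.18
position: [0.5506, -0.1198, 0.0401]
tool_rot: [0.639, 0.769, -0.0, 0.0]
ft_force: [0.3, 1.2, -1.6]
grip_width: 0.0096
grip_force: 30.0
q [-0.412  0.734  1.725 -0.     0.681 -0.596] pos [ 0.5506 -0.1198  0.0401] tooly 10.5 tilt 0.03 w 0.0096 gf 30.0
shift tool [-0.0003  0.0004  0.0166]
turn [ 0.02  0.02 -0.19]
```

```bash
python3 -m pendant '[[[0,0,0.007,0,0,0,0],[0,0,0.005,0,0,0,0],[0,0,0.003,0,0,0,0],[0,0,0.001,0,0,0,0],[0,0,0,0,0,0,0]]]'
python3 -m pendant '[[[0,0,0.001,0,0,0,0],[0,0,0,0,0,0,0],[0,0,0.0005,0,0,0,0],[0,0,0,0,0,0,0],[0,0,0,0,0,0,0]]]'
```

```text
time: 11.8
position: [0.5503, -0.1195, 0.0234]
tool_rot: [0.639, 0.769, -0.0, -0.0]
ft_force: [-0.2, 0.0, -0.9]
grip_width: 0.0096
grip_force: 30.0
time: 12.42
position: [0.5505, -0.1196, 0.0229]
tool_rot: [0.639, 0.769, -0.0, 0.0]
ft_force: [-0.5, 0.2, 5.9]
grip_width: 0.0094
grip_force: 30.0
```

```bash
python3 -m pendant '[[[0,0,0,0,0,0,0.4],[0,0,0,0,0,0,0.4],[0,0,0,0,0,0,0.4],[0,0,-0.01,0,0,0,0.4],[0,0,-0.03,0,0,0,0.4]]]'
python3 -m pendant '[[[0,0,-0.05,0,0,0,0.8],[0,0,-0.04,0,0,0,0.8],[0,0,0,0,0,0,0.8],[0,0,0,0,0,0,0.8],[0,0,0,0,0,0,0.8]]]'
python3 st.py 0.401 0.150 0.15 7;python3 snap.py b3
```

```text
time: 13.05
position: [0.5492, -0.1192, 0.0616]
tool_rot: [0.639, 0.769, -0.001, -0.002]
ft_force: [0.4, 0.3, 1.1]
grip_width: 0.0345
grip_force: 0.0
time: 13.68
position: [0.5493, -0.1191, 0.1507]
tool_rot: [0.639, 0.769, -0.001, -0.002]
ft_force: [-0.6, -0.1, 0.4]
grip_width: 0.0687
grip_force: 0.0
q [-0.412  0.556  1.668 -0.     0.922 -0.596] pos [ 0.5493 -0.1191  0.1507] tooly 10.5 tilt 0.21 w 0.0687 gf 0.0
shift tool [ 0.2917 -0.0965  0.0016]
turn [-0.18 -0.1   3.55]
```

```bash
python3 -m pendant '[[[0.05,-0.0193,0,0,0,3.5,0.8],[0.05,-0.022,0,0,0,0,0.8],[0.05,-0.022,0,0,0,0,0.8],[0.04,-0.021,0,0,0,0,0.8],[0,0,0,0,0,0,0.8]]]'>/dev/null
python3 snap.py v1; python3 seg.py v1; python3 st.py 0.401 0.150 0.08 7
```

```text
v1 [0, 85, 29, 179, 3235] rect [ 14. 174.] [178.  28.] 90.0 ell [  6.2 177.7] [ 55.  186.7] z0 [0.1591 0.0383]
v1 [95, 85, 101, 106, 2117] rect [145.  137.5] [105. 100.] 90.0 ell [220.4 346.1] [ 67.6 310.3] z0 [ 0.3889 -0.138 ]
v1 [226, 85, 55, 39, 2058] rect [253. 104.] [38. 54.] 90.0 ell [253.1 103.6] [ 55.1 110. ] z0 [0.4001 0.139 ]
v1 [362, 174, 45, 84, 1476] rect [383.5 215.6] [21.5 87.7] 22.0 ell [383.7 215.4] [24.8 93.1] z0 [0.5433 0.0475]
v1 [246, 228, 65, 59, 2941] rect [278. 257.] [58. 64.] 90.0 ell [277.9 257.8] [59.1 64.3] z0 [ 0.4421 -0.0138]
v1 [538, 293, 21, 19, 304] rect [548.3 302.7] [19.5 18.5] 5.2 ell [547.9 303.2] [18.5 24.6] z0 [ 0.7549 -0.0325]
v1 [3, 294, 21, 18, 300] rect [ 13.  302.5] [17. 20.] 90.0 ell [ 13.2 303.2] [18.1 23.7] z0 [ 0.146  -0.1128]
v1 [141, 294, 280, 51, 5864] rect [280.5 319. ] [ 50. 279.] 90.0 ell [280.7 304.6] [ 90.2 279. ] z0 [ 0.4525 -0.0714]
q [-0.122  0.428  1.957 -0.     0.759 -0.247] pos [0.4394 0.058  0.1515] tooly 7.2 tilt 0.15 w 0.0697 gf 0.0
shift tool [ 0.096  -0.0263  0.0716]
turn [-0.14 -0.03  0.2 ]
```

View pics/v1.png

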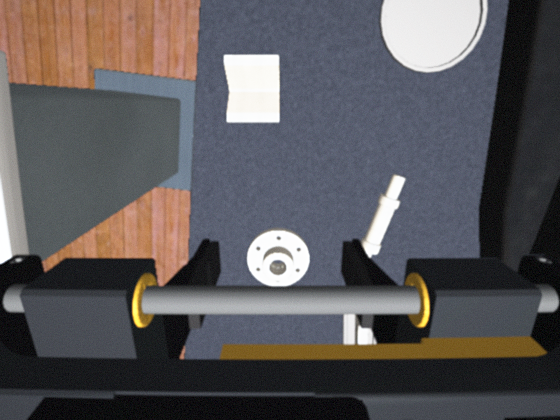

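The V-block's top face spans about (226–280, 55–122). It's lined up with the tool, and its groove runs along the grip direction.

```bash
python3 - <<'E'
import pickle
from h import *
c=pickle.load(open("v1.pkl","rb"))
P=onz(c,[(227.5,122.5),(280,122.5),(279,55),(224,55)],.04)[:,:2];print(P.round(4),P.mean(0))
print(np.degrees(np.arctan2(*(P[2]-P[1])[::-1])),[np.linalg.norm(P[i]-P[i-1]).round(4) for i in range(4)])
E
python3 st.py 0.401 0.150 0.08 7
```

```text
[[0.3846 0.1221]
 [0.4269 0.1275]
 [0.4198 0.1774]
 [0.3779 0.1722]] [0.40225809 0.14978615]
98.08885720448585 [np.float64(0.0505), np.float64(0.0426), np.float64(0.0504), np.float64(0.0422)]
q [-0.122  0.428  1.957 -0.     0.759 -0.247] pos [0.4394 0.058  0.1515] tooly 7.2 tilt 0.15 w 0.0697 gf 0.0
shift tool [ 0.096  -0.0263  0.0716]
turn [-0.14 -0.03  0.2 ]
```

```bash
python3 -m pendant '[[[0.048,-0.013,0.02,0,0,-0.5,0.85],[0.048,-0.013,0.02,0,0,0,0.85],[0,0,0.03,0,0,0,0.85],[0,0,0.03,0,0,0,0.85],[0,0,0.02,0,0,0,0.85]]]'
python3 st.py 0.4015 0.150 0.0205 7.7
```

```text
time: 15.02
position: [0.404, 0.1483, 0.0303]
tool_rot: [0.659, 0.752, -0.0, -0.0]
ft_force: [0.2, -0.1, -0.0]
grip_width: 0.0737
grip_force: 0.0
q [ 0.091  0.683  2.065 -0.     0.394 -0.04 ] pos [0.404  0.1483 0.0303] tooly 7.5 tilt 0.02 w 0.0737 gf 0.0
shift tool [ 0.002  -0.0023  0.0098]
turn [-0.02  0.   -0.2 ]
```

```bash
python3 -m pendant '[[[0.001,-0.002,0.0075,0,0,0,0.85],[0,0,0,0,0,0,0.85],[0,0,0,0,0,0,0],[0,0,0,0,0,0,0],[0,0,0,0,0,0,0]]]' 45
python3 -m pendant '[[[0,0,0,0,0,0,0],[0,0,0,0,0,0,0],[0,0,0,0,0,0,0],[0,0,-0.02,0,0,0,0],[0,0,-0.04,0,0,0,0]]]'
python3 -m pendant '[[[0,0,-0.05,0,0,0,0],[0,0,0,0,0,0,0],[0,0,0,0,0,0,0],[0,0,0,0,0,0,0],[0,0,0,0,0,0,0]]]'
python3 st.py 0.555 -0.1 0.13 7.7
```

```text
time: 15.65
position: [0.4008, 0.1497, 0.0252]
tool_rot: [0.659, 0.752, 0.0, 0.0]
ft_force: [-0.7, 0.9, 0.3]
grip_width: 0.0516
grip_force: 0.0
time: 16.27
position: [0.3984, 0.1494, 0.0837]
tool_rot: [0.659, 0.752, -0.003, -0.002]
ft_force: [0.2, -0.1, -3.6]
grip_width: 0.0417
grip_force: 45.0
time: 16.9
position: [0.3995, 0.1495, 0.1333]
tool_rot: [0.659, 0.752, -0.001, -0.001]
ft_force: [-0.2, 0.4, -3.9]
grip_width: 0.0416
grip_force: 45.0
q [ 0.095  0.449  2.012  0.     0.685 -0.037] pos [0.3995 0.1495 0.1333] tooly 7.5 tilt 0.23 w 0.0416 gf 45.0
shift tool [-0.2678  0.1214  0.0028]
turn [-0.23 -0.01 -0.16]
```

```bash
python3 - <<'E'
import pickle
from h import *
for n,box in (("w4",(215,212,300,285)),("b2",(410,258,515,352))):
    c=pickle.load(open(n+".pkl","rb"));h=cv2.cvtColor(c["img"],cv2.COLOR_RGB2HSV)
    m=((h[...,2]>120)&(h[...,1]<60)).astype(np.uint8);x0,y0,x1,y1=box;z=np.zeros_like(m);z[y0:y1,x0:x1]=m[y0:y1,x0:x1]
    if n=="b2":z[294:320]=0
    q=np.vstack(cv2.findContours(z,0,1)[0])[:,0];P=(onz(c,q,.007)[:,:2]*1000).astype(np.float32)
    print(n,cv2.minAreaRect(P))
E
python3 st.py 0.5545 -0.292 0.13 -5
```

```text
w4 ((553.0593872070312, -287.9490051269531), (103.1386489868164, 105.6061782836914), 0.02321031503379345)
b2 ((555.115478515625, -288.2632141113281), (80.18017578125, 74.0914306640625), 86.89237213134766)
q [ 0.095  0.449  2.012  0.     0.685 -0.037] pos [0.3995 0.1495 0.1333] tooly 7.5 tilt 0.23 w 0.0416 gf 45.0
shift tool [-0.4581  0.0957  0.0029]
turn [-2.300e-01  1.000e-02  1.254e+01]
```

```bash
python3 -m pendant '[[[-0.04,0.012,0,0,0,0,0],[-0.058,0.012,0,0,0,0,0],[-0.06,0.012,0,0,0,0,0],[-0.06,0.012,0,0,0,0,0],[-0.06,0.012,0,0,0,0,0]]]'
python3 -m pendant '[[[-0.06,0.012,0,0,0,0,0],[-0.06,0.012,0,0,0,0,0],[-0.06,0.012,0,0,0,0,0],[0,0,0.01,0,0,5.5,0],[0,0,0.01,0,0,5.5,0]]]'
python3 -m pendant '[[[0,0,0.02,0,0,0,0],[0,0,0.02,0,0,0,0],[0,0,0.01,0,0,0,0],[0,0,0,0,0,0,0],[0,0,0,0,0,0,0]]]'
python3 st.py 0.5545 -0.291 0.0315 -3.5;python3 snap.py s1
```

```text
time: 17.52
position: [0.4963, -0.1198, 0.1335]
tool_rot: [0.659, 0.752, -0.0, -0.001]
ft_force: [1.3, 0.9, -4.5]
grip_width: 0.0418
grip_force: 45.0
time: 18.15
position: [0.5548, -0.2923, 0.1122]
tool_rot: [0.73, 0.684, -0.0, -0.002]
ft_force: [-0.3, 0.4, -4.4]
grip_width: 0.0418
grip_force: 45.0
time: 18.77
position: [0.5562, -0.292, 0.0649]
tool_rot: [0.728, 0.686, -0.0, 0.0]
ft_force: [0.2, 0.9, -4.6]
grip_width: 0.042
grip_force: 45.0
q [-0.661  0.75   1.546 -0.     0.845 -0.601] pos [ 0.5562 -0.292   0.0649] tooly -3.4 tilt 0.03 w 0.042 gf 45.0
shift tool [ 0.0009 -0.0017  0.0334]
turn [0.01 0.03 0.05]
```

```bash
python3 -c "
from h import *;c=grab('scene');cv2.imwrite('pics/s1s.png',cv2.resize(c['img'][180:330,330:530,::-1],None,fx=3,fy=3))"
```

```text
(no output)
```

View pics/s1s.png

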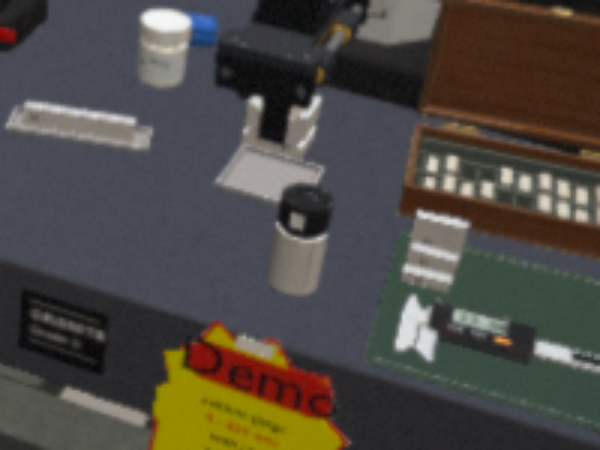

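The bar sits in the long nest at (80,125), and the block hangs over the square nest at (275,165).

```bash
python3 -m pendant '[[[0.001,-0.0017,0.015,0,0,0,0],[0,0,0.01,0,0,0,0],[0,0,0.006,0,0,0,0],[0,0,0.002,0,0,0,0],[0,0,0,0,0,0,0]]]'
python3 -m pendant '[[[0,0,0.001,0,0,0,0],[0,0,0.0,0,0,0,0],[0,0,0.001,0,0,0,0],[0,0,0,0,0,0,0],[0,0,0,0,0,0,0]]]'
```

```text
time: 19.5
position: [0.5541, -0.2907, 0.0314]
tool_rot: [0.728, 0.685, -0.0, -0.0]
ft_force: [0.2, -0.7, -3.7]
grip_width: 0.0415
grip_force: 45.0
time: 20.12
position: [0.5541, -0.2906, 0.0296]
tool_rot: [0.728, 0.685, -0.0, -0.0]
ft_force: [0.9, 0.1, -3.4]
grip_width: 0.042
grip_force: 45.0
```

```bash
python3 -m pendant '[[[0,0,0.001,0,0,0,0],[0,0,0.0,0,0,0,0],[0,0,0.001,0,0,0,0],[0,0,0,0,0,0,0],[0,0,0,0,0,0,0]]]'
```

```text
time: 20.75
position: [0.5541, -0.2906, 0.0281]
tool_rot: [0.728, 0.686, -0.0, -0.0]
ft_force: [-1.3, 0.8, 1.7]
grip_width: 0.042
grip_force: 45.0
```

```bash
python3 -m pendant '[[[0,0,0,0,0,0,0.8],[0,0,0,0,0,0,0.8],[0,0,0,0,0,0,0.8],[0,0,0,0,0,0,0.8],[0,0,-0.02,0,0,0,0.8]]]'
python3 -m pendant '[[[0,0,-0.04,0,0,0,0.9],[0,0,-0.06,0,0,0,0.9],[0.04,-0.02,0,0,0,0,0.9],[0.056,-0.021,0,0,0,0,1],[0.058,-0.021,0,0,0,0,1]]]'
python3 -m pendant '[[[0.058,-0.021,0,0,0,0,1],[0.058,-0.021,0,0,0,0,1],[0.058,-0.021,0,0,0,0,1],[0.058,-0.021,0,0,0,0,1],[0.058,-0.021,0,0,0,0,1]]]'
python3 -m pendant '[[[0.058,-0.021,0,0,0,0,1],[0.02,0,0,0,0,0,1],[0,0,0,0,0,0,1],[0,0,0,0,0,0,1],[0,0,0,0,0,0,1]]]'
python3 snap.py r1; python3 seg.py r1; python3 st.py 0.4025 0.3335 0.08 -3.5
```

```text
time: 21.38
position: [0.553, -0.2898, 0.0468]
tool_rot: [0.728, 0.685, -0.0, -0.002]
ft_force: [0.2, 0.3, -0.6]
grip_width: 0.0691
grip_force: 0.0
time: 22.0
position: [0.5014, -0.1323, 0.1493]
tool_rot: [0.729, 0.685, 0.0, 0.001]
ft_force: [1.0, 0.5, 0.2]
grip_width: 0.0856
grip_force: 0.0
time: 22.62
position: [0.4143, 0.1644, 0.1491]
tool_rot: [0.728, 0.685, 0.001, 0.001]
ft_force: [0.4, -0.2, 0.7]
grip_width: 0.0869
grip_force: 0.0
time: 23.25
position: [0.3982, 0.2407, 0.1479]
tool_rot: [0.729, 0.685, -0.0, -0.0]
ft_force: [1.0, 0.4, 0.2]
grip_width: 0.0869
grip_force: 0.0
r1 [242, 85, 76, 47, 2200] rect [279.5 108. ] [46. 75.] 90.0 ell [279.2  91.8] [75.6 78.4] z0 [0.4028 0.334 ]
r1 [385, 149, 93, 90, 6494] rect [431.  193.5] [89. 92.] 90.0 ell [430.8 193.7] [84.9 98.1] z0 [0.5469 0.2297]
r1 [113, 156, 112, 98, 2685] rect [168.4 207. ] [102.6  99.4] 82.9 ell [171.4 202.2] [112.  132.9] z0 [0.2886 0.237 ]
r1 [111, 294, 340, 21, 6234] rect [280.5 304. ] [ 20. 339.] 90.0 ell [280.2 303.1] [ 26.8 408.8] z0 [0.3898 0.1131]
q [0.303 0.457 1.909 0.    0.776 0.365] pos [0.3982 0.2407 0.1478] tooly -3.6 tilt 0.04 w 0.0872 gf 0.0
shift tool [ 0.0929 -0.0015  0.0678]
turn [-0.03  0.01 -0.07]
```

View pics/r1.png

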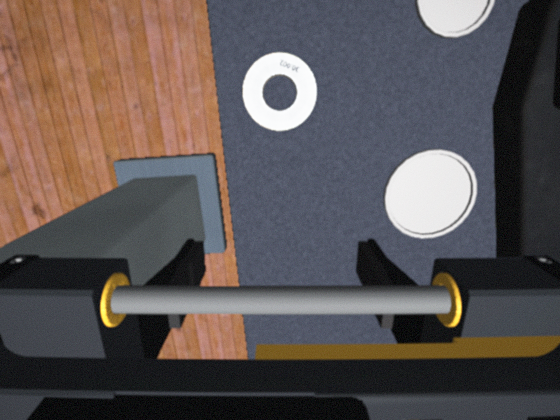

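The ring's at (280,91), the large nest at (431,194), and the small nest is partly visible at (456,5).

```bash
python3 - <<'E'
import pickle
from h import *
c=pickle.load(open("r1.pkl","rb"));print(onz(c,[(279.5,91.8)],.015),onz(c,[(431,193.8)],.006))
E
```

```text
[[0.40307057 0.33350625 0.015     ]] [[0.5442586  0.23144603 0.006     ]]
```

```bash
python3 -m pendant '[[[0.046,-0.001,0.02,0,0,0,1],[0.047,-0.001,0.03,0,0,0,1],[0,0,0.03,0,0,0,1],[0,0,0.025,0,0,0,1],[0,0,0.01,0,0,0,1]]]'
python3 st.py 0.403 0.3335 0.0185 -3.5
```

```text
time: 23.92
position: [0.401, 0.3336, 0.0313]
tool_rot: [0.729, 0.685, -0.002, -0.001]
ft_force: [-0.0, 0.3, 0.6]
grip_width: 0.0869
grip_force: 0.0
q [0.479 0.723 1.832 0.    0.59  0.541] pos [0.401  0.3336 0.0313] tooly -3.5 tilt 0.19 w 0.0869 gf 0.0
shift tool [0.     0.002  0.0128]
turn [-0.17  0.09 -0.03]
```

```bash
python3 -m pendant '[[[0,0.002,0.012,0,0,0,1],[0,0,0,0,0,0,1],[0,0,0,0,0,0,0],[0,0,0,0,0,0,0],[0,0,0,0,0,0,0]]]' 40
python3 st.py
python3 -m pendant '[[[0,0,0,0,0,0,0],[0,0,0,0,0,0,0],[0,0,0,0,0,0,0],[0,0,-0.02,0,0,0,0],[0,0,-0.04,0,0,0,0]]]'
python3 st.py 0.544 0.230 0.08 -3.5
```

```text
time: 24.55
position: [0.4037, 0.3347, 0.0212]
tool_rot: [0.728, 0.686, 0.0, -0.0]
ft_force: [-0.3, 0.3, -0.4]
grip_width: 0.0648
grip_force: 0.0
q [0.479 0.743 1.83  0.    0.568 0.539] pos [0.4037 0.3347 0.0212] tooly -3.4 tilt 0.03 w 0.0648 gf 0.0
time: 25.18
position: [0.4021, 0.3336, 0.0793]
tool_rot: [0.728, 0.685, -0.003, -0.001]
ft_force: [1.5, -0.2, -2.4]
grip_width: 0.0585
grip_force: 40.0
q [0.479 0.635 1.811 0.    0.701 0.539] pos [0.4021 0.3336 0.0793] tooly -3.5 tilt 0.33 w 0.0585 gf 40.0
shift tool [-0.0949  0.1479 -0.0011]
turn [-0.29  0.16  0.05]
```

```bash
python3 -m pendant '[[[0,0,0,0,0,-10.4,0],[0,0,0,0,0,-10.4,0],[0,0,0,0,0,-10.4,0],[0,0,0,0,0,-10.4,0],[0,0,0,0,0,-10.4,0]]]' >/dev/null
python3 -m pendant '[[[0,0,0,0,0,-10.4,0],[0,0,0,0,0,-10.4,0],[0,0,0,0,0,-10.4,0],[0,0,0,0,0,-10.4,0],[0,0,0,0,0,0,0]]]' >/dev/null
python3 -m pendant '[[[-0.047,-0.0345,0,0,0,0,0],[-0.047,-0.0345,0,0,0,0,0],[-0.047,-0.0345,0,0,0,0,0],[0,0,0,0,0,0,0],[0,0,0,0,0,0,0]]]'
python3 st.py 0.544 0.230 0.035 90
python3 snap.py r2
python3 -c "
from h import *;c=grab('top');cv2.imwrite('pics/r2t.png',cv2.resize(c['img'][60:260,110:330,::-1],None,fx=2.8,fy=2.8))"
```

```text
time: 27.05
position: [0.5436, 0.231, 0.0798]
tool_rot: [0.0, 1.0, -0.0, -0.002]
ft_force: [-0.3, 0.2, -2.8]
grip_width: 0.0587
grip_force: 40.0
q [ 2.120e-01  6.930e-01  1.637e+00  1.000e-03  8.150e-01 -1.358e+00] pos [0.5436 0.231  0.0798] tooly 90.0 tilt 0.19 w 0.0587 gf 40.0
shift tool [-0.0005 -0.001   0.0448]
turn [-0.02 -0.19 -0.03]
```

View pics/r2t.png

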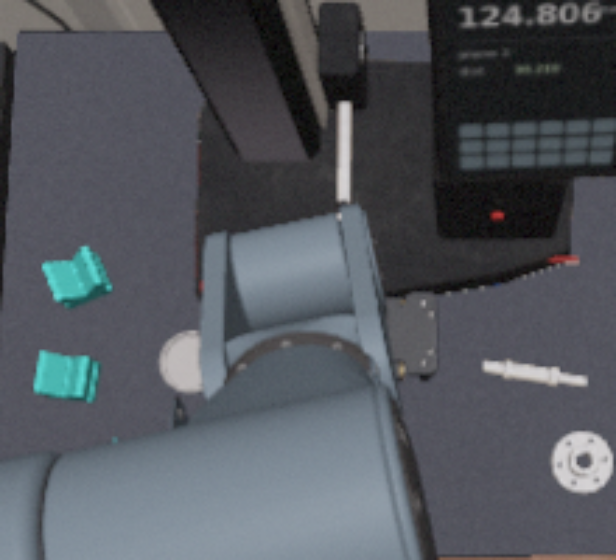

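The arm hides the nest; I'll check how far the stylus tip of the height gauge is from the wrist.

```bash
python3 - <<'E'
from h import *
t=grab("top");s=grab("scene")
# tip near end: top (232,150); scene (265,152)
print(tri([t,s],[(232,150),(265,152)]),tri([t,s],[(232,97),(300,132)]))
cv2.imwrite("pics/r2s.png",cv2.resize(s["img"][60:280,120:400,::-1],None,fx=2.7,fy=2.7))
E
```

```text
[0.64258883 0.22449388 0.11225013] [0.7989061  0.20571345 0.12951512]
```

View pics/r2s.png

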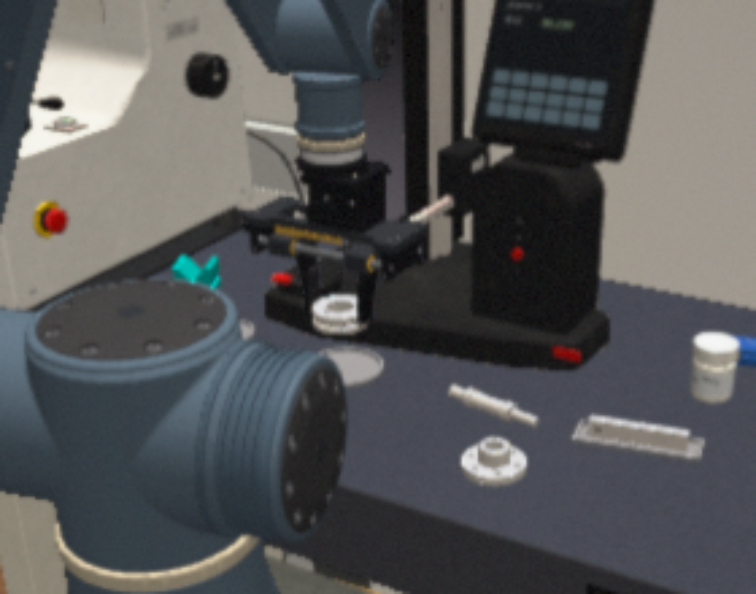

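The stylus tip is at x≈0.643, which leaves about 6 cm to the gripper body. The ring is held at (340,313) over the nest at (350,365), so I'm lowering it.

```bash
python3 -m pendant '[[[-0.0005,-0.001,0.015,0,0,0,0],[0,0,0.018,0,0,0,0],[0,0,0.01,0,0,0,0],[0,0,0.006,0,0,0,0],[0,0,0.002,0,0,0,0]]]'
python3 -m pendant '[[[0,0,0.001,0,0,0,0],[0,0,0.0,0,0,0,0],[0,0,0.001,0,0,0,0],[0,0,0,0,0,0,0],[0,0,0,0,0,0,0]]]'
```

```text
time: 27.88
position: [0.5451, 0.2304, 0.0289]
tool_rot: [-0.001, 1.0, -0.0, -0.001]
ft_force: [-0.5, 0.2, -2.1]
grip_width: 0.0587
grip_force: 40.0
time: 28.5
position: [0.5453, 0.2304, 0.0277]
tool_rot: [-0.001, 1.0, 0.0, -0.0]
ft_force: [-0.0, -0.7, -2.2]
grip_width: 0.0586
grip_force: 40.0
```

```bash
python3 -m pendant '[[[0,0,0.001,0,0,0,0],[0,0,0.0,0,0,0,0],[0,0,0.001,0,0,0,0],[0,0,0,0,0,0,0],[0,0,0,0,0,0,0]]]'|grep -E "pos|force"
python3 -m pendant '[[[0,0,0.001,0,0,0,0],[0,0,0.0,0,0,0,0],[0,0,0.0,0,0,0,0],[0,0,0,0,0,0,0],[0,0,0,0,0,0,0]]]'|grep -E "pos|force"
```

```text
position: [0.5452, 0.2304, 0.0256]
ft_force: [0.4, 0.7, -2.5]
grip_force: 40.0
position: [0.5452, 0.2304, 0.0246]
ft_force: [-1.0, 0.0, -2.5]
grip_force: 40.0
```

```bash
for i in 1; do python3 -m pendant '[[[0,0,0.0008,0,0,0,0],[0,0,0.0,0,0,0,0],[0,0,0.0,0,0,0,0],[0,0,0,0,0,0,0],[0,0,0,0,0,0,0]]]'|grep -E "pos|force"; done
python3 -m pendant '[[[0,0,0.0008,0,0,0,0],[0,0,0.0,0,0,0,0],[0,0,0.0,0,0,0,0],[0,0,0,0,0,0,0],[0,0,0,0,0,0,0]]]'|grep -E "pos|force"
```

```text
position: [0.5453, 0.2305, 0.0241]
ft_force: [-1.2, -1.2, 3.3]
grip_force: 40.0
position: [0.5453, 0.2305, 0.024]
ft_force: [-1.7, -1.5, 7.4]
grip_force: 40.0
```

```bash
python3 -m pendant '[[[0,0,0,0,0,0,1],[0,0,0,0,0,0,1],[0,0,0,0,0,0,1],[0,0,0,0,0,0,1],[0,0,-0.02,0,0,0,1]]]' >/dev/null
python3 -m pendant '[[[0,0,-0.05,0,0,0,1],[0,0,-0.06,0,0,0,1],[0,-0.03,-0.03,0,0,0,1],[0.005,-0.055,-0.02,0,0,0,1],[0.005,-0.06,0,0,0,0,1]]]'
python3 -m pendant '[[[0.005,-0.06,0,0,0,0,1],[0.005,-0.06,0,0,0,0,1],[0.005,-0.06,0,0,0,0,1],[0.005,-0.06,0,0,0,0,1],[0.005,-0.06,0,0,0,0,1]]]' >/dev/null
python3 -m pendant '[[[0.005,-0.06,0,0,0,0,1],[0.005,-0.05,0,0,0,0,1],[0.005,-0.035,0,0,0,0,1],[0,0,0,0,0,0,1],[0,0,0,0,0,0,1]]]'
python3 st.py; python3 snap.py c1
python3 -c "
from h import *;c=grab('top');cv2.imwrite('pics/c1t.png',c['img'][130:270,110:330,::-1])"
python3 -c "
import cv2,numpy as np
a=cv2.imread('pics/c1.png');b=cv2.resize(cv2.imread('pics/c1t.png'),(560,356))[:180+0];b=cv2.resize(cv2.imread('pics/c1t.png'),(283,180))
z=np.zeros((180,560,3),np.uint8);z[:,:283]=b;cv2.imwrite('pics/c1m.png',np.vstack([a,z]))"
```

```text
time: 32.25
position: [0.5369, 0.0845, 0.205]
tool_rot: [-0.002, 1.0, -0.0, 0.002]
ft_force: [1.3, -1.2, -0.6]
grip_width: 0.087
grip_force: 0.0
time: 33.5
position: [0.4964, -0.3588, 0.2025]
tool_rot: [-0.001, 1.0, 0.001, -0.001]
ft_force: [-0.6, -0.6, -0.7]
grip_width: 0.0874
grip_force: 0.0
q [-0.808  0.547  1.495  0.     1.102 -2.381] pos [ 0.4964 -0.3588  0.2025] tooly 90.1 tilt 0.13 w 0.0874 gf 0.0
```

View pics/c1m.png

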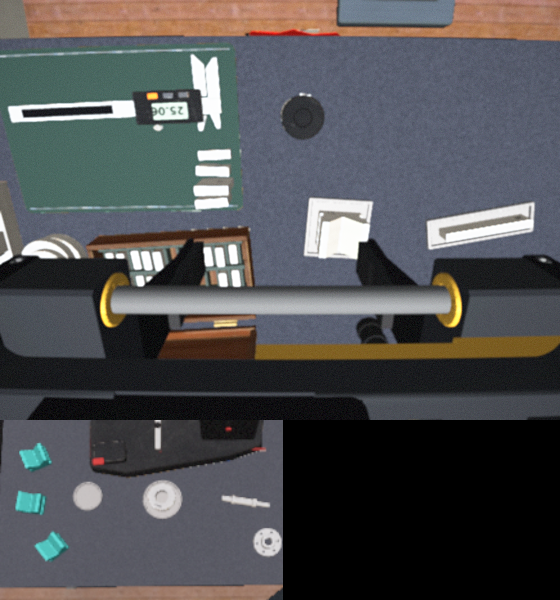

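The ring is centred in its nest, the V-block is square in its own at (338,228), and the bar lies in its nest at (480,225). The cylinder's cap is at (302,116).

```bash
python3 - <<'E'
import pickle
from h import *
def dark(c,box):
    x0,y0,x1,y1=box;v=c["img"][y0:y1,x0:x1].max(2);m=cv2.morphologyEx((v<70).astype(np.uint8),cv2.MORPH_OPEN,np.ones((5,5)))
    q=max(cv2.findContours(m,0,1)[0],key=len);return cv2.minEnclosingCircle(q)[0]+np.array([x0,y0]),cv2.minEnclosingCircle(q)[1]
c=pickle.load(open("c1.pkl","rb"));w=pickle.load(open("w4.pkl","rb"))
a=dark(c,(270,80,335,150));b=dark(w,(170,125,235,195));print(a,b)
print(tri([c,w],[a[0],b[0]]),onz(c,a[0],.08),onz(w,b[0],.08))
E
python3 st.py 0.423 -0.3385 0.15 0
```

```text
(array([302.07101822, 117.01919556]), 21.58503532409668) (array([201. , 159.5]), 19.780139923095703)
[ 0.42387219 -0.33988953  0.0691142 ] [[ 0.4236866  -0.34055426  0.08      ]] [[ 0.42178647 -0.33721261  0.08      ]]
q [-0.807  0.546  1.495 -0.     1.102 -2.381] pos [ 0.4968 -0.3581  0.2028] tooly 90.2 tilt 0.1 w 0.0869 gf 0.0
shift tool [0.0737 0.0198 0.0529]
turn [-0.   -0.11 90.22]
```

```bash
python3 -m pendant '[[[0.037,0.0093,0,0,0,10,1],[0.033,0.016,0,0,0,10,1],[0,0,0,0,0,10,1],[0,0,0,0,0,10,1],[0,0,0,0,0,10,1]]]' >/dev/null
python3 -m pendant '[[[0,0,0,0,0,10,1],[0,0,0,0,0,10,1],[0,0,0.02,0,0,10,1],[0,0,0.02,0,0,10,1],[0,0,0,0,0,0,1]]]' >/dev/null
python3 st.py 0.423 -0.3395 0.11 0
```

```text
q [-0.858  0.514  1.714 -0.     0.917 -0.864] pos [ 0.4295 -0.327   0.162 ] tooly 0.4 tilt 0.23 w 0.0873 gf 0.0
shift tool [-0.0126 -0.0065  0.052 ]
turn [-0.17 -0.16  0.36]
```

```bash
python3 -m pendant '[[[-0.0125,-0.0065,0,0,0,0,1],[0,0,0.03,0,0,0,1],[0,0,0.03,0,0,0,1],[0,0,0,0,0,0,1],[0,0,0,0,0,0,1]]]' >/dev/null
python3 st.py 0.423 -0.3395 0.045 0
```

```text
q [-8.840e-01  6.100e-01  1.746e+00 -1.000e-03  7.840e-01 -8.870e-01] pos [ 0.4241 -0.3427  0.1043] tooly 0.2 tilt 0.12 w 0.0868 gf 0.0
shift tool [ 0.0033 -0.0011  0.0593]
turn [0.05 0.11 0.18]
```

```bash
python3 -m pendant '[[[0.003,-0.001,0.02,0,0,0,1],[0,0,0.025,0,0,0,1],[0,0,0.012,0,0,0,1],[0,0,0,0,0,0,1],[0,0,0,0,0,0,1]]]' >/dev/null
python3 st.py 0.423 -0.3395 0.045 0
python3 -m pendant '[[[0,0,0,0,0,0,0.4],[0,0,0,0,0,0,0.4],[0,0,0,0,0,0,0.4],[0,0,0,0,0,0,0.2],[0,0,0,0,0,0,0.2]]]' 45 >/dev/null
python3 -m pendant '[[[0,0,0,0,0,0,0],[0,0,0,0,0,0,0],[0,0,0,0,0,0,0],[0,0,0,0,0,0,0],[0,0,0,0,0,0,0]]]'
```

```text
q [-8.820e-01  7.070e-01  1.779e+00 -1.000e-03  6.550e-01 -8.840e-01] pos [ 0.423  -0.3392  0.047 ] tooly 0.2 tilt 0.09 w 0.0872 gf 0.0
shift tool [-0.0003 -0.      0.002 ]
turn [0.04 0.08 0.16]
time: 37.35
position: [0.4229, -0.3389, 0.0461]
tool_rot: [0.706, 0.708, -0.0, 0.0]
ft_force: [3.4, -0.3, -0.5]
grip_width: 0.0362
grip_force: 44.9
```

```bash
python3 -m pendant '[[[0,0,-0.01,0,0,0,0],[0,0,-0.03,0,0,0,0],[0,0,-0.03,0,0,0,0],[0,0,-0.02,0,0,0,0],[0.02,0.004,0,0,0,0,0]]]' 55
python3 -m pendant '[[[0.035,0.006,0,0,0,0,0],[0.045,0.008,0,0,0,0,0],[0.05,0.009,0,0,0,0,0],[0.05,0.009,0,0,0,0,0],[0.05,0.009,0,0,0,0,0]]]'
python3 -m pendant '[[[0.05,0.009,0,0,0,0,0],[0.05,0.009,0,0,0,0,0],[0.05,0.009,0,0,0,0,0],[0.05,0.009,0,0,0,0,0],[0.05,0.009,0,0,0,0,0]]]' >/dev/null
python3 -m pendant '[[[0.05,0.009,0,0,0,0,0],[0.05,0.009,0,0,0,0,0],[0.04,0.009,0,0,0,0,0],[0.02,0.005,0,0,0,0,0],[0,0,0,0,0,0,0]]]'
python3 st.py 0.554 0.4015 0.14 90; python3 snap.py d1
```

```text
time: 37.98
position: [0.4266, -0.3197, 0.1373]
tool_rot: [0.707, 0.707, -0.001, 0.001]
ft_force: [0.4, 0.3, -6.4]
grip_width: 0.0364
grip_force: 54.9
time: 38.6
position: [0.4646, -0.0852, 0.1349]
tool_rot: [0.706, 0.708, -0.001, -0.003]
ft_force: [0.9, -0.9, -5.6]
grip_width: 0.0358
grip_force: 54.9
time: 39.85
position: [0.54, 0.3232, 0.1339]
tool_rot: [0.705, 0.709, -0.002, -0.001]
ft_force: [0.4, -1.0, -5.5]
grip_width: 0.0358
grip_force: 54.9
q [0.362 0.655 1.503 0.    0.989 0.356] pos [0.54   0.3232 0.1339] tooly 0.3 tilt 0.31 w 0.0358 gf 54.9
shift tool [ 0.0782  0.0144 -0.0063]
turn [ -0.3   -0.16 -89.67]
```

View pics/d1.png

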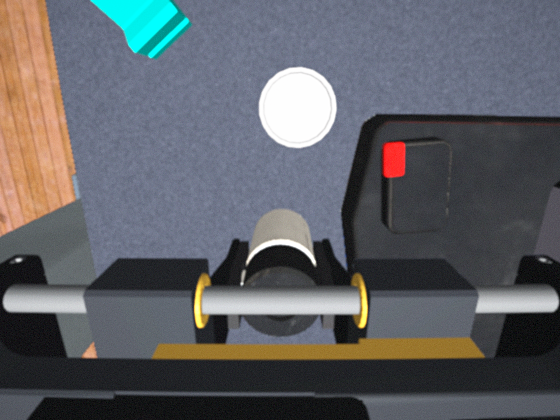

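The small nest is at (298,107), clear to see. The cylinder hangs upright in the grip, and its lower far edge is at (281,210).

```bash
python3 - <<'E'
import pickle
from h import *
c=pickle.load(open("d1.pkl","rb"));print("nest",onz(c,[(298,107.3)],.006),"far edge of foot",onz(c,[(281,210)],.088))
E
```

```text
nest [[0.55369132 0.40334505 0.006     ]] far edge of foot [[0.53991757 0.33903038 0.088     ]]
```

```bash
python3 -m pendant '[[[0.03,0.004,0,0,0,0,0],[0.03,0.004,0,0,0,0,0],[0.019,0.003,0,0,0,0,0],[0,0,0,0,0,-8,0],[0,0,0,0,0,-10,0]]]' >/dev/null
python3 -m pendant '[[[0,0,0,0,0,-10,0],[0,0,0,0,0,-10,0],[0,0,0.01,0,0,-10,0],[0,0,0.01,0,0,-10,0],[0,0,0.01,0,0,-10,0]]]' >/dev/null
python3 -m pendant '[[[0,0,0.01,0,0,-10,0],[0,0,0.01,0,0,-10,0],[0,0,0,0,0,-2,0],[0,0,0,0,0,0,0],[0,0,0,0,0,0,0]]]'
python3 st.py 0.551 0.4025 0.055 90; python3 snap.py d2
```

```text
time: 41.78
position: [0.5538, 0.4006, 0.0864]
tool_rot: [-0.0, 1.0, 0.0, -0.0]
ft_force: [0.0, -1.3, -6.4]
grip_width: 0.0361
grip_force: 54.9
q [ 0.463  0.777  1.383  0.     0.981 -1.109] pos [0.5538 0.4006 0.0864] tooly 90.1 tilt 0.01 w 0.0361 gf 54.9
shift tool [0.0028 0.0019 0.0314]
turn [ 0.01 -0.    0.05]
```

```bash
python3 -m pendant '[[[0.0025,0.002,0.012,0,0,0,0],[0,0,0.012,0,0,0,0],[0,0,0.006,0,0,0,0],[0,0,0.002,0,0,0,0],[0,0,0,0,0,0,0]]]'|grep -E "pos|ft"
python3 -m pendant '[[[0,0,0.001,0,0,0,0],[0,0,0.0,0,0,0,0],[0,0,0.001,0,0,0,0],[0,0,0,0,0,0,0],[0,0,0,0,0,0,0]]]'|grep -E "pos|ft"
```

```text
position: [0.5512, 0.4028, 0.0538]
ft_force: [0.4, -0.4, -5.9]
position: [0.5511, 0.4027, 0.052]
ft_force: [0.6, 0.1, -6.9]
```

```bash
python3 -m pendant '[[[0,0,0.001,0,0,0,0],[0,0,0,0,0,0,0],[0,0,0.001,0,0,0,0],[0,0,0,0,0,0,0],[0,0,0,0,0,0,0]]]'|grep -E "pos|ft"
python3 -m pendant '[[[0,0,0.0008,0,0,0,0],[0,0,0,0,0,0,0],[0,0,0,0,0,0,0],[0,0,0,0,0,0,0],[0,0,0,0,0,0,0]]]'|grep -E "pos|ft"
```

```text
position: [0.5511, 0.4027, 0.05]
ft_force: [-0.1, -0.7, -6.8]
position: [0.5511, 0.4028, 0.0492]
ft_force: [0.0, 1.0, -6.8]
```

```bash
python3 -m pendant '[[[0,0,0.0008,0,0,0,0],[0,0,0,0,0,0,0],[0,0,0,0,0,0,0],[0,0,0,0,0,0,0],[0,0,0,0,0,0,0]]]'|grep -E "pos|ft"
```

```text
position: [0.5512, 0.4028, 0.0491]
ft_force: [-2.1, -1.2, 4.0]
```

```bash
python3 -m pendant '[[[0,0,0.0006,0,0,0,0],[0,0,0,0,0,0,0],[0,0,0,0,0,0,0],[0,0,0,0,0,0,0],[0,0,0,0,0,0,0]]]'|grep -E "pos|ft"
```

```text
position: [0.5513, 0.4028, 0.0491]
ft_force: [-3.8, -1.9, 7.7]
```

Contact. I'll release, rise straight up past the cap, move aside and check.

```bash
python3 -m pendant '[[[0,0,0,0,0,0,0.6],[0,0,0,0,0,0,0.9],[0,0,0,0,0,0,1],[0,0,0,0,0,0,1],[0,0,-0.005,0,0,0,1]]]'|grep -E "pos|ft|width"
python3 -m pendant '[[[0,0,-0.02,0,0,0,1],[0,0,-0.03,0,0,0,1],[0,0,-0.04,0,0,0,1],[0,0,-0.05,0,0,0,1],[0,0,-0.05,0,0,0,1]]]' >/dev/null
python3 -m pendant '[[[0,-0.04,0,0,0,0,1],[0,-0.05,0,0,0,0,1],[0,-0.06,0,0,0,0,1],[0,-0.06,0,0,0,0,1],[0,-0.06,0,0,0,0,1]]]' >/dev/null
python3 -m pendant '[[[0,-0.06,0,0,0,0,1],[0,-0.06,0,0,0,0,1],[0,-0.05,0,0,0,0,1],[0,-0.02,0,0,0,0,1],[0,0,0,0,0,0,1]]]'
python3 - <<'E'
from h import *
t=grab("top");s=grab("scene")
a=cv2.resize(t["img"][140:260,110:290],(600,400));b=cv2.resize(s["img"][130:290,140:560],(600,229))
cv2.imwrite("pics/fin.png",cv2.resize(np.vstack([a,b]),(572,600))[:,:,::-1])
E
```

```text
position: [0.5507, 0.4026, 0.0523]
ft_force: [-1.0, -0.3, -0.1]
grip_width: 0.0781
time: 48.08
position: [0.5526, -0.058, 0.2437]
tool_rot: [-0.0, 1.0, 0.0, 0.0]
ft_force: [-0.3, 1.4, 0.3]
grip_width: 0.0869
grip_force: 0.0
```

View pics/fin.png

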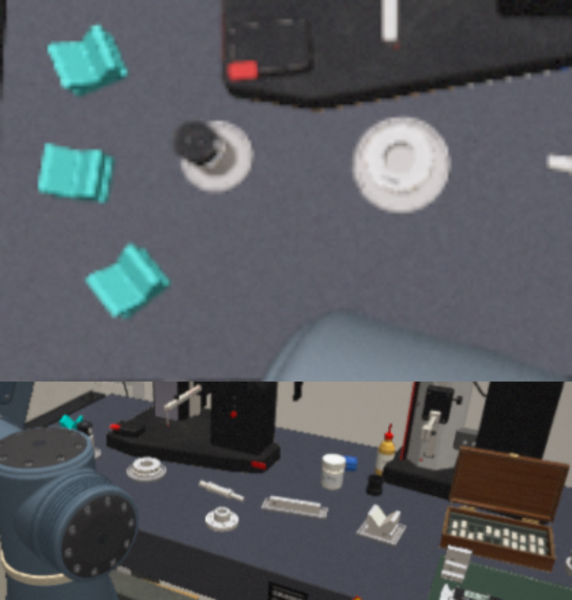

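The cylinder stands in the small nest with its cap at (202,144), and the ring, bar and block all sit in their nests. I'll check the cap's position numerically.

```bash
python3 - <<'E'
from h import *
t=grab("top");print(pix(t,[[.554,.4025,.083],[.554,.4025,.006]]))
v=t["img"][170:205,155:195].max(2);m=cv2.morphologyEx((v<62).astype(np.uint8),cv2.MORPH_OPEN,np.ones((3,3)))
q=max(cv2.findContours(m,0,1)[0],key=len);p=np.array(cv2.minEnclosingCircle(q)[0])+[155,170];print(p,onz(t,p,.083))
E
```

```text
[[169.82971812 183.58531384]
 [176.96863019 188.85948728]]
[172. 189.] [[0.53866333 0.39602682 0.083     ]]
```

The cylinder touched down 3 mm above its pick-up height, so it's on the nest floor. With only 10 mm of play inside the rim, it must be within 15 mm of centre. The robot is clear of everything, so I'm handing in.

```bash
python3 -c "
from rig import hand_in;print(hand_in())"
```

```text
the job is handed in; nothing more can be done
None
```

The job is handed in: the ring, V-block, parallel and then the cylinder square are each in their nests, released, with the flange and shaft left alone. The final pictures and touchdown heights agree, though `hand_in` returned no verdict.

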